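# Switch on the tracing light box and set it to bright

## Task

Switch on the tracing light box: with the fingertips, gently press down the raised end of its paddle switch until the paddle is fully over, and only then press the long bar key all the way down, hold it for about half a second, let it spring back and draw the hand clear. Do not press the short bar key or the round key, and do not shift or lift any of the things lying about.

Things in the scene. Friction and masses are not known exactly. Their poses are not given: they have to be found in the camera images.
- lightbox: Tracing light box, a flat slab 300 (its x) x 400 (its y) x 22 mm, fixed to the table and turned up to 20 degrees; origin under its centre, z up. A patterned sheet covers most of its top. Along its near edge (108 mm to its own -x side of the centre) runs a row of five places 65 mm apart: paddle switch, long bar key, short bar key, round key and a loose eraser, in any order; each keeps the light box's orientation.
- power (a joint): Tilt of the paddle switch, rad: about -0.2 = off (the end towards the robot stands up), +0.2 = fully over, on (that end down, against its stop). It has friction only and stays where it is left; about 1 to 2 N at the spot power_pad moves it.
- power_pad (a point): Spot to press on the paddle switch: on top of its near end, on its centre line, 20 mm from the pivot (towards the light box's -x); it moves with the paddle, about 48 mm above the table when off and about 8 mm lower when on. The paddle is a flat grey plate 56 (along the light box's x) x 32 x 7 mm, pivoted at its middle 40 mm above the table, on a white base 72 x 46 x 8 mm. Axes are the paddle's: x away from the robot, z out of its top.
- power_base: Fixed white base of the paddle switch, with all it carries; origin under its centre on the light box top (22 mm above the table), axes as the light box.
- longbar (a joint): Travel of the long bar key, m: 0 = up, 0.008 = fully down. It is sprung, starts to move at about 1.5 N, is fully down at about 6.5 N and comes back up by itself.
- longbar_top (a point): Centre of the top of the long bar key, 44 mm above the table when up; moves with the key. The key springs up again when released. It is a bar 60 (along the light box's x) x 18 mm, standing 12 mm above its base. All keys are the same grey plastic on white bases 70 x 28 x 10 mm. 
- longbar_base: Fixed base of the long bar key, with the key; origin under its centre on the light box top, axes as the light box.
- shortbar (a joint): Travel of the short bar key, m: 0 = up, 0.008 = fully down; sprung. Not to be pressed.
- shortbar_top (a point): Centre of the top of the short bar key, a bar 30 x 18 mm, 44 mm above the table. Not to be pressed.
- round (a joint): Travel of the round key, m: 0 = up, 0.008 = fully down; sprung. Not to be pressed.
- round_top (a point): Centre of the top of the round key, 24 mm across, 44 mm above the table. Not to be pressed.
- eraser: Loose eraser 42 x 20 x 13 mm lying in one of the five places of the row; origin under its centre. Leave alone.
- pencil: Loose blue pencil 153 x 8 x 8 mm lying on the light box behind the row, roughly along it; origin under the middle of its shaft. Leave alone.
- tape: Loose tape roll lying flat on the light box, 60 mm across, 18 mm high; origin under its centre. Leave alone.
- weight: Loose steel paper weight on the light box, 48 mm across with a knob, 40 mm high; origin under its centre. Leave alone.
- sharpener: Loose steel sharpener 26 x 16 x 12 mm on the table in front of the light box's near edge; origin under its centre. Leave alone.
- rule: Loose steel rule 200 x 30 x 4 mm on the table to the right of the light box; origin under its centre. Leave alone.
- cup: White pencil cup, 72 mm across, 95 mm high, with pencils standing up to 190 mm, on the table to the left of the light box; origin under its centre. Leave alone.

How it is judged:
On the way, in this order (a step that is already met when the one before it is completed fails the run):
1. the paddle switch is tipped fully over (value of joint power above 0.12 rad), for 0.1 s.
2. the long bar key is pressed all the way down and held (value of joint longbar above 0.0055 m), for 0.3 s.
At the end, for the whole second after the job is handed in: The paddle switch is over (above 0.12 rad), the long bar key having been pressed down (at least 5.5 of its 8 mm) for 0.3 s after that, all three keys are up again (within 1.5 mm) and every loose thing is within 10 mm of where it was (value of joint power above 0.12 rad and value of joint each of longbar, shortbar, round below 0.0015 m and distance of each of eraser, pencil, tape, weight, sharpener, rule, cup from where it was at the start of the episode below 0.01 m); the robot touches nothing.
It fails at once if the long bar key is pressed (over 3 mm) before the paddle is over (value of joint longbar above 0.003 m and value of joint power below 0.08 rad).
It fails at once if the short bar key or the round key is pressed (over 2.5 mm) (value of joint any of shortbar, round above 0.0025 m).
It fails at once if the switch, the key or the light box is pressed with more than 40 N (contact force between any of the arm, the fingers and power_base above 40 N or contact force between any of the arm, the fingers and longbar_base above 40 N or contact force between any of the arm, the fingers and lightbox above 40 N).
It fails at once if a loose thing is shifted or lifted by more than 10 mm (distance of any of eraser, pencil, tape, weight, sharpener, rule, cup from where it was at the start of the episode above 0.01 m).
It also fails if it takes over 45 s, if anything falls off the work surface, if the arm or the gripper's body presses on something with over 40 N, if the wrist force passes 120 N, or if a joint passes its speed limit or range.

## Robot

A 7-joint arm with a two-finger parallel gripper is mounted at the origin on the work surface. World frame = base frame: x ahead of the robot, y to its left, z up, the work surface at z = 0. Lengths are in m, angles in rad, forces in N, time in s.
With the tool pointing down it reaches from about 0.425 to 0.875 m from the base axis. Payload 4.7 kg.
Tool frame: the origin (TCP) lies midway between the tips of the shut fingers; the grasp point (between the pads) lies 19 mm behind it; z points along the fingers, y is the direction in which the jaws open and shut (so a half turn about z gives the same grasp; the last joint's range is limited). The gripper opens to 87 mm and grips with 3 to 60 N. Pads are 19 mm wide; open, the fingers measure 117 mm over their backs; the gripper's body (75 mm by 190 mm) begins 51 mm behind the grasp point.
Start: joints at [-1.235, 0.321, -0.07, 1.45, 0.023, 1.371, -0.057], TCP at [0.206, 0.617, 0.184] pointing down, gripper open.
Joint ranges: [-2.86, 2.86], [-0.3, 2.09], [-1.38, 1.24], [0.06, 2.45], [-1.56, 4.7], [0.09, 2.05], [-2.69, 2.69]. Speed limits (rad/s): [2.57, 2.57, 3.14, 3.14, 3.14, 3.14, 3.14].

## Interface

Orientations are given as a rotation vector (axis times angle).
In Python, from bench import get_state, eyes, job gives the robot as it stands. The module is installed in compiled form; this text tells all that it offers.
- The arm moves only by the shell command python3 -m jog 'ROWS' [FORCE]. ROWS is JSON, a list that holds one entry, the list of rows, each a list of 5 numbers: the opening, from 0 (shut) to 1 (fully open), then the shift along the tool's x, y, z in units of 40 mm (1.0 is 40 mm), then the turn about the tool's z in units of 5 degrees (1.0 is 5 degrees). In form: [[[jaw, dx, dy, dz, turn], ...]]. A call has 1 to 10 rows; each row shifts and turns the commanded pose from where the row before left it, along the tool's axes as they then stand; what a row does not reach is not made up. A row lasts 1/8 s, in which the tool goes at most 62.5 mm and 10.7 degrees, less where a joint would pass 70% of its speed; a pose out of reach is approached as far as the arm can. A call is refused whole if a number of a shift passes 1 or a number of a turn 1, either way. A call with a gripper value outside its range is refused whole. The fingers move at their own pace and stop on an object; FORCE is the grip in N (left out, the last holds). Time passes only in rows, so rows that do not move let the fingers close. It gives the time, the measured TCP pose, the force and the opening at its end, in the units of the state.
- get_state(): the state, without advancing time (a new reading comes with each control period).
- eyes.get_image(name): name is "side" or "top"; returns (picture, depth): 480x640x3 uint8, red, green, blue; 480x640 float32, m along the optical axis (not along the pixel's ray), 0 where there is no reading.
- eyes.camera_params(name): a dict with "camera_matrix" (3x3 intrinsics, pixels), "pose" (4x4, takes a point from camera to world coordinates). Camera axes: x right, y down, z forward; pixel columns grow to the right and rows downward; lengths in m; the calibration is good to about 2 mm. A picture is of the moment at which its call begins. camera_params takes no time and is no camera call.
- job.close_job(): hands the job in, once; it reports no verdict.
The state is a dict: "time": time; "joint_positions": joint angles; "qd": joint speeds; "joint_torque": joint torques, N m; "position": TCP position; "tool_rot": TCP orientation; "ft_force": force on the tool from outside, world axes, zero at the start; "torque": the same for the moment, N m; "grip_width": opening from 0.0 (shut) to 1.0 (fully open).
Only numpy, scipy, OpenCV 4.12 (cv2) and the standard library are available. Lean on these libraries where they do the work, as an engineer would, in place of code of your own. Each camera call takes 0.05 s, during which the arm holds its last target. There are 200 camera calls.

## Working session

There is one attempt and no reset: what is moved stays moved. The work goes in short steps, Python scripts to look and compute and a shell command to move; the robot and the scene stay as the last step left them, time stands still between calls to the robot, and variables do not carry over. Pictures are saved under pics/ and viewed, about 8 in all and at most 12, crops included, and the job is handed in when it is done.

```bash
mkdir -p pics; python3 - <<'E'
from bench import get_state, eyes
import cv2,numpy as np
for n in("top","side"):
    p,d=eyes.get_image(n); cv2.imwrite(f"pics/{n}0.png",p[:,:,::-1]); np.savez(f"{n}0.npz",p=p,d=d)
    c=eyes.camera_params(n); print(n,np.round(c["camera_matrix"],1).tolist(),np.round(c["pose"],4).tolist())
s=get_state(); print(s)
E
```

```text
top [[463.3, 0.0, 323.6], [0.0, 463.3, 239.6], [0.0, 0.0, 1.0]] [[-0.0298, -0.9819, 0.187, 0.4268], [-0.9995, 0.0318, 0.0077, -0.0104], [-0.0135, -0.1867, -0.9823, 1.0321], [0.0, 0.0, 0.0, 1.0]]
side [[442.6, 0.0, 318.5], [0.0, 442.6, 244.7], [0.0, 0.0, 1.0]] [[0.8689, -0.2577, 0.4226, 0.206], [-0.495, -0.4417, 0.7483, -0.7026], [-0.0062, -0.8594, -0.5113, 0.5559], [0.0, 0.0, 0.0, 1.0]]
{'time': 0.1, 'joint_positions': array([-1.23489245,  0.32175123, -0.07008611,  1.45154298,  0.02259345,
        1.37077443, -0.05686252]), 'qd': array([ 0.00096332, -0.00143204,  0.0016313 , -0.00262671, -0.00054639,
       -0.0005425 , -0.00112101]), 'joint_torque': array([-1.72797641e-04, -4.92575562e+01, -4.05955045e-01, -3.13400352e+01,
       -6.40741247e-02,  3.94900097e-02,  8.27795338e-05]), 'position': array([0.20545305, 0.61609788, 0.18257443]), 'tool_rot': array([-5.03178953e-01, -3.10084410e+00,  2.63691032e-03]), 'ft_force': array([-0.09781622,  0.34936772, -0.4936161 ]), 'torque': array([0.03701676, 0.01857119, 0.02326561]), 'grip_width': 1.0012427574393212}
```

View pics/top0.png

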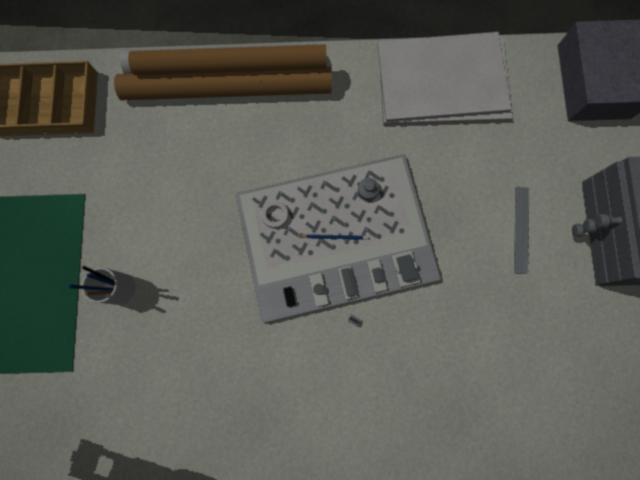

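View pics/side0.png

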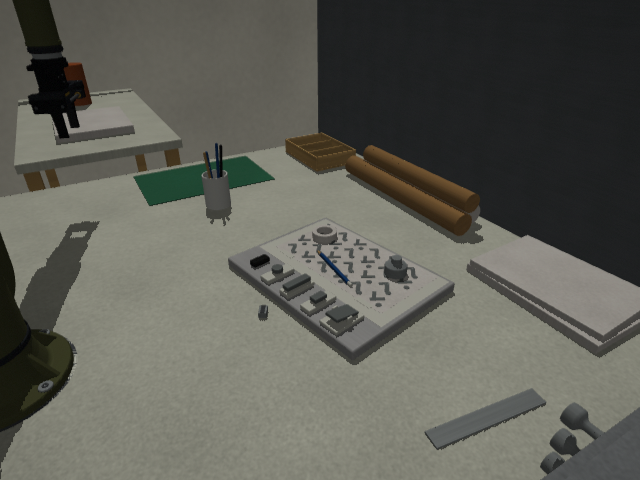

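The top view shows the row from left to right: eraser (290,296), round key (320,288), long bar (349,282), short bar (378,275), paddle (407,268). The side view agrees. Next I'll measure the slab and the row.

```bash
cat > h.py <<'E'
import numpy as np,cv2
from bench import eyes
def world(n,d):
    c=eyes.camera_params(n);K=c["camera_matrix"];T=np.array(c["pose"])
    v,u=np.indices(d.shape)
    P=np.stack([(u-K[0][2])/K[0][0]*d,(v-K[1][2])/K[1][1]*d,d],-1)
    return P@T[:3,:3].T+T[:3,3]
def ray(n,u,v,z):
    c=eyes.camera_params(n);T=np.array(c["pose"])
    r=T[:3,:3]@np.linalg.solve(c["camera_matrix"],[u,v,1.]);return T[:3,3]+r*(z-T[2,3])/r[2]
E
python3 - <<'E'
from h import *
f=np.load("top0.npz");p,d=f["p"],f["d"];W=world("top",d)
m=(W[...,2]>.013)&(W[...,2]<.08);m[:, :200]=0;m[:,470:]=0;m[:140]=0;m[340:]=0
n,l,st,ce=cv2.connectedComponentsWithStats(m.astype(np.uint8));k=1+st[1:,4].argmax();m=l==k
print("z table",np.median(W[350:380,200:450,2]),"slab",np.median(W[m][:,2]))
# slab corners: contour -> rays on z=.022
c,_=cv2.findContours(m.astype(np.uint8),0,2);c=max(c,key=cv2.contourArea)
pts=np.array([ray("top",u,v,.022)[:2] for u,v in c[:,0].astype(float)],np.float32)
r=cv2.minAreaRect(pts);print("rect",r);C=np.array(r[0])
b=cv2.boxPoints(r)
e=[b[1]-b[0],b[2]-b[1]];L=max(e,key=np.linalg.norm);L=L/np.linalg.norm(L);L*=np.sign(L[1])
X=np.array([L[1],-L[0]]);print("yaw",np.degrees(np.arctan2(X[1],X[0])))
# high things in the row
q=(W[...,:2]-C)@np.stack([X,L],1)
for lo,hi in((.026,.036),(.036,.06)):
    t=(m&(W[...,2]>lo)&(W[...,2]<hi)&(q[...,0]<-.06)).astype(np.uint8)
    n,l,st,ce=cv2.connectedComponentsWithStats(t)
    for i in range(1,n):
        if st[i,4]>15:
            Q=q[l==i];print(lo,st[i,4],"px",ce[i].round(1),"lb mid",((Q.max(0)+Q.min(0))/2).round(4),"size",np.ptp(Q,axis=0).round(3),"z",np.median(W[l==i][:,2]).round(4),"zmax",W[l==i][:,2].max().round(4))
for j,nm in enumerate("eraser round long short paddle".split()):
    print(nm,(C-.108*X+(.13-.065*j)*L).round(4))
I=cv2.resize(p[240:335,245:455],None,fx=3.8,fy=3.8,interpolation=2);cv2.imwrite("pics/crop.png",cv2.convertScaleAbs(I[:,:,::-1],alpha=1.5))
E
```

```text
z table 0.0007682972767286689 slab 0.023304887248149386
rect ((0.6274688243865967, -0.029226064682006836), (0.2992744743824005, 0.39863553643226624), 11.742284774780273)
yaw 11.7422905
0.026 292 px [404.3 269.5] lb mid [-0.1078 -0.1274] size [0.073 0.054] z 0.0304 zmax 0.0351
0.026 295 px [376.3 275.5] lb mid [-0.1075 -0.0657] size [0.069 0.029] z 0.0322 zmax 0.036
0.026 183 px [346.9 282.9] lb mid [-0.1079  0.0015] size [0.072 0.031] z 0.0319 zmax 0.0357
0.026 310 px [318.2 289.2] lb mid [-0.1075  0.0648] size [0.07  0.028] z 0.0324 zmax 0.0358
0.026 130 px [289.2 296.5] lb mid [-0.1073  0.1306] size [0.042 0.024] z 0.0343 zmax 0.036
0.036 411 px [406.4 267.7] lb mid [-0.1073 -0.1298] size [0.055 0.043] z 0.0437 zmax 0.0532
0.036 124 px [377.1 274.4] lb mid [-0.1073 -0.0658] size [0.03 0.02] z 0.0443 zmax 0.0486
0.036 241 px [347.7 281.7] lb mid [-0.1077 -0.001 ] size [0.061 0.022] z 0.0444 zmax 0.0496
0.036 96 px [318.1 288.8] lb mid [-0.108   0.0648] size [0.022 0.022] z 0.0443 zmax 0.0476
0.036 28 px [286.6 290.6] lb mid [-0.0956  0.1309] size [0.017 0.015] z 0.037 zmax 0.0391
eraser [0.4953 0.0761]
round [0.5085 0.0124]
long [ 0.5217 -0.0512]
short [ 0.535  -0.1148]
paddle [ 0.5482 -0.1785]
```

View pics/crop.png

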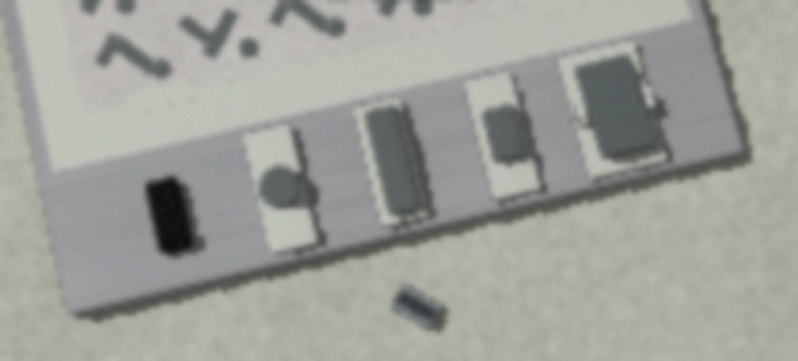

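The slab fits to within 1 mm at 299×399, yaw 11.7°, and all five places land where expected. That puts power_pad at about (0.529, -0.183) and longbar_top at about (0.522, -0.051). I'll shut the jaws, lift, and turn 30° to align with the box.

```bash
python3 -m jog '[[[0,0,0,-0.3,-1],[0,0,0,-0.3,-1],[0,0,0,-0.3,-1],[0,0,0,-0.3,-1],[0,0,0,-0.3,-1],[0,0,0,0,-1],[0,-0.38,-1,0,0],[0,-0.38,-1,0,0],[0,-0.38,-1,0,0],[0,-0.38,-1,0,0]]]' 20
python3 -m jog '[[[0,-0.38,-1,0,0],[0,-0.38,-1,0,0],[0,-0.38,-1,0,0],[0,-0.38,-1,0,0],[0,-0.38,-1,0,0],[0,-0.38,-1,0,0],[0,0,-1,0,0],[0,0,-1,0,0],[0,0,-1,0,0],[0,0,0,0,0]]]'
```

```text
time: 1.35
position: [0.2978, 0.4705, 0.2431]
tool_rot: [0.316, -3.125, 0.001]
ft_force: [-0.5, -0.1, 0.5]
grip_width: 0.023
time: 2.6
position: [0.4594, 0.1339, 0.2435]
tool_rot: [-0.306, 3.127, -0.001]
ft_force: [0.2, 0.3, 0.2]
grip_width: 0.009
```

```bash
python3 -m jog '[[[0,-0.16,-1,0,0],[0,0,-1,0,0],[0,0,-1,0,0],[0,0,-1,0.3,0],[0,0,-1,0.7,0],[0,0,-1,0.7,0],[0,0,-1,0.7,0],[0,0,-1,0.7,0],[0,0,-0.1,0.5,0],[0,0,0,0,0]]]'
python3 - <<'E'
from h import *
import time
from bench import get_state
p,d=eyes.get_image("side");cv2.imwrite("pics/s1.png",cv2.resize(cv2.convertScaleAbs(p[200:380,200:440,::-1],alpha=1.5),None,fx=3.2,fy=3.2))
print(get_state()["position"],get_state()["tool_rot"],get_state()["ft_force"])
E
```

```text
time: 3.85
position: [0.5287, -0.1775, 0.0975]
tool_rot: [0.316, -3.122, -0.002]
ft_force: [-0.4, 0.2, 0.0]
grip_width: 0.005
[ 0.52973601 -0.17718031  0.09888409] [ 3.17916442e-01 -3.12371282e+00 -1.39362074e-03] [-0.41621576  0.63734709  0.96850974]
```

View pics/s1.png

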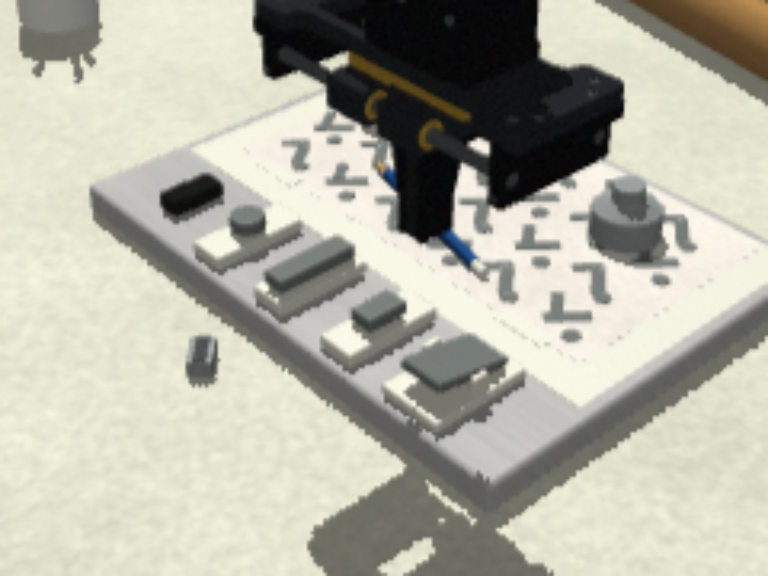

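The fingers are shut over the paddle. But the tip shows at about (333,275), while the reported TCP should project to about (332,290). That would put the tips some 25–30 mm higher than reported, so I'll check with depth before going down.

```bash
python3 - <<'E'
from h import *
from bench import get_state
def proj(n,P):
    c=eyes.camera_params(n);T=np.linalg.inv(np.array(c["pose"]));q=np.array(c["camera_matrix"])@(T[:3,:3]@P+T[:3,3]);return (q[:2]/q[2]).round(1),q[2].round(3)
p,d=eyes.get_image("side");W=world("side",d);s=get_state();print("tcp",s["position"],proj("side",s["position"]))
dark=(p.max(2)<45)&(W[...,2]>.07)&(W[...,2]<.2)&(abs(W[...,0]-.53)<.15)&(abs(W[...,1]+.18)<.2)
for z in np.arange(.08,.18,.01):
    q=dark&(abs(W[...,2]-z)<.005)
    if q.sum()>3:
        v,u=np.where(q);print(z.round(3),q.sum(),"u",u.min(),u.max(),"v",v.min(),v.max(),"x",W[q][:,0].min().round(3),W[q][:,0].max().round(3),"y",W[q][:,1].min().round(3),W[q][:,1].max().round(3))
f=np.load("side0.npz");W0=world("side",f["d"])
for v in range(120,142,3):
    print(v,[(u,W0[v,u].round(3).tolist()) for u in (62,75) if f["p"][v,u].max()<60])
print(proj("side",np.array([.2055,.616,.1826])))
E
```

```text
tcp [ 0.53049362 -0.17713163  0.09981494] (array([332.8, 288.9]), np.float64(0.763))
0.14 47 u 325 341 v 268 274 x 0.518 0.542 y -0.189 -0.17
0.15 86 u 325 341 v 263 271 x 0.517 0.542 y -0.19 -0.171
0.16 79 u 325 341 v 258 267 x 0.517 0.542 y -0.19 -0.171
0.17 90 u 324 342 v 252 262 x 0.517 0.542 y -0.192 -0.168
120 [(62, [0.197, 0.556, 0.268]), (75, [0.226, 0.656, 0.24])]
123 [(62, [0.195, 0.56, 0.26]), (75, [0.224, 0.653, 0.234])]
126 [(62, [0.193, 0.562, 0.252]), (75, [0.222, 0.654, 0.226])]
129 [(62, [0.191, 0.567, 0.244])]
132 [(62, [0.189, 0.564, 0.237])]
135 [(62, [0.187, 0.567, 0.229])]
138 [(62, [0.172, 1.352, 0.015])]
141 []
(array([ 73.9, 146.4]), np.float64(1.177))
```

By depth, the visible tips end at z≈0.135 while the state says 0.099, and the start picture shows a similar offset. x and y agree. I'll descend in small steps and use force and pictures to find contact.

```bash
python3 -m jog '[[[0,0.06,-0.13,0.3,0],[0,0,0,0.3,0],[0,0,0,0.3,0],[0,0,0,0.1,0],[0,0,0,0,0],[0,0,0,0,0]]]'
cat > look.py <<'E'
from h import *
import sys
from bench import get_state
F=[];
for i in range(4):
    p,d=eyes.get_image("side");s=get_state();F.append(s["ft_force"])
print(s["time"],s["position"].round(4),"F",np.mean(F,0).round(2))
W=world("side",d);x,y=s["position"][:2]
dark=(p.max(2)<45)&(W[...,2]>.03)&(W[...,2]<.2)&(abs(W[...,0]-x)<.022)&(abs(W[...,1]-y)<.022)
v,u=np.where(dark);b=v>=v.max()-1;print("tip px",u[b].mean(),v.max(),"z",W[dark][:,2].min().round(4), "xy",W[dark][:,:2].mean(0).round(4))
cv2.imwrite(f"pics/{sys.argv[1]}.png",cv2.resize(cv2.convertScaleAbs(p[230:350,260:420,::-1],alpha=1.6),None,fx=4.5,fy=4.5,interpolation=2))
E
python3 look.py a
```

```text
time: 4.7
position: [0.529, -0.1841, 0.0599]
tool_rot: [-0.316, 3.125, -0.0]
ft_force: [-0.4, -0.2, -0.8]
grip_width: 0.007
4.9 [ 0.529  -0.1841  0.0599] F [0.11 0.26 0.04]
tip px 337.57142857142856 321 z 0.0406 xy [ 0.5242 -0.1907]
```

View pics/a.png

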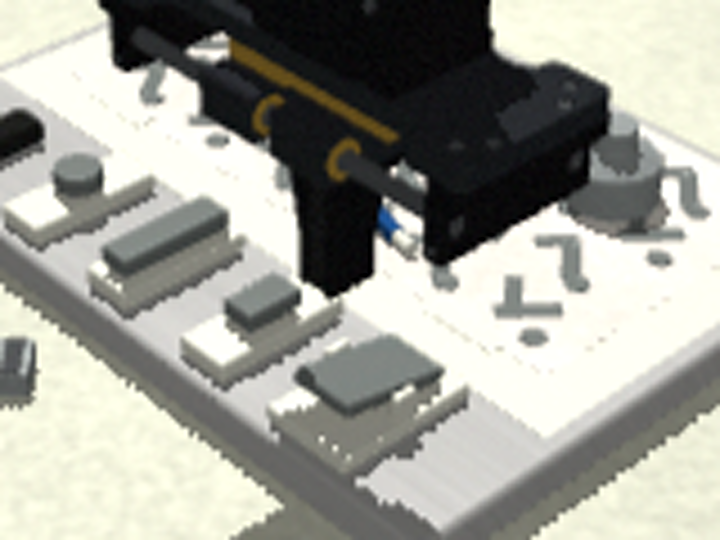

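At a reported z of 0.060 the tip is at about pixel (334,296), still well above the paddle (around (340,313)) and with no force, so the offset is real at about 38 mm. Continuing down in small steps.

```bash
python3 -m jog '[[[0,0,0,0.12,0],[0,0,0,0.12,0],[0,0,0,0.12,0],[0,0,0,0.12,0],[0,0,0,0,0]]]'; python3 -m jog '[[[0,0,0,0.12,0],[0,0,0,0.12,0],[0,0,0,0.12,0],[0,0,0,0.0,0],[0,0,0,0,0]]]';python3 look.py b
```

```text
time: 5.52
position: [0.5283, -0.1839, 0.0398]
tool_rot: [0.316, -3.125, -0.0]
ft_force: [0.1, 0.3, 0.8]
grip_width: 0.005
time: 6.15
position: [0.5287, -0.1841, 0.026]
tool_rot: [-0.316, 3.125, 0.0]
ft_force: [0.4, 0.7, -0.7]
grip_width: 0.007
6.35 [ 0.5288 -0.1841  0.0261] F [-0.06  0.32 -0.03]
tip px 337.6 321 z 0.04 xy [ 0.5232 -0.1911]
```

View pics/b.png

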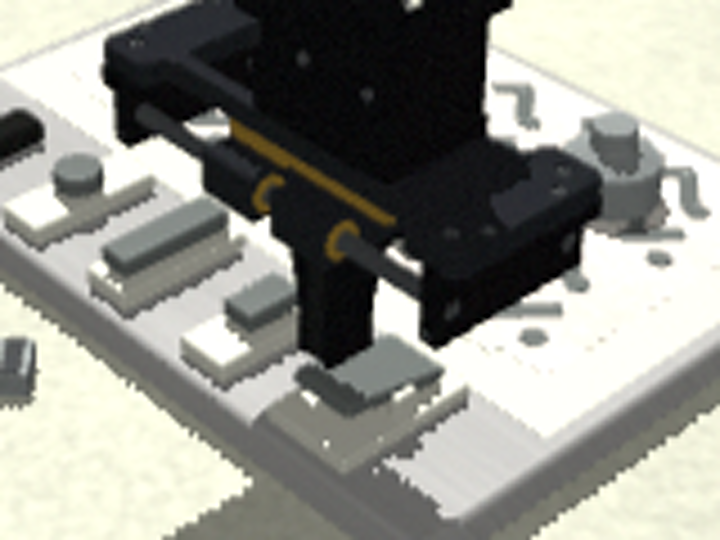

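The tip is now just above the paddle's near end, at (334,311), with no contact yet. I'll step down 3 mm at a time.

```bash
for i in 1 2; do python3 -m jog '[[[0,0,0,0.08,0],[0,0,0,0.08,0],[0,0,0,0,0]]]' | grep -E 'posi|force'; python3 look.py c$i|head -1; done; python3 -m jog '[[[0,0,0,0.08,0],[0,0,0,0,0]]]' | grep -E 'posi|force'; python3 look.py c3
```

```text
position: [0.5283, -0.184, 0.0191]
ft_force: [-0.6, 0.1, -0.0]
6.925 [ 0.5288 -0.1841  0.0196] F [-0.13 -0.03 -0.38]
position: [0.5283, -0.1839, 0.0127]
ft_force: [-0.0, 0.9, 1.2]
7.5 [ 0.5287 -0.1841  0.0132] F [-0.4   0.64 -0.2 ]
position: [0.5286, -0.184, 0.0097]
ft_force: [-0.1, 0.9, -0.7]
7.95 [ 0.5286 -0.184   0.0099] F [ 0.3  -0.1  -0.31]
tip px 337.0 322 z 0.0406 xy [ 0.5214 -0.1926]
```

View pics/c3.png

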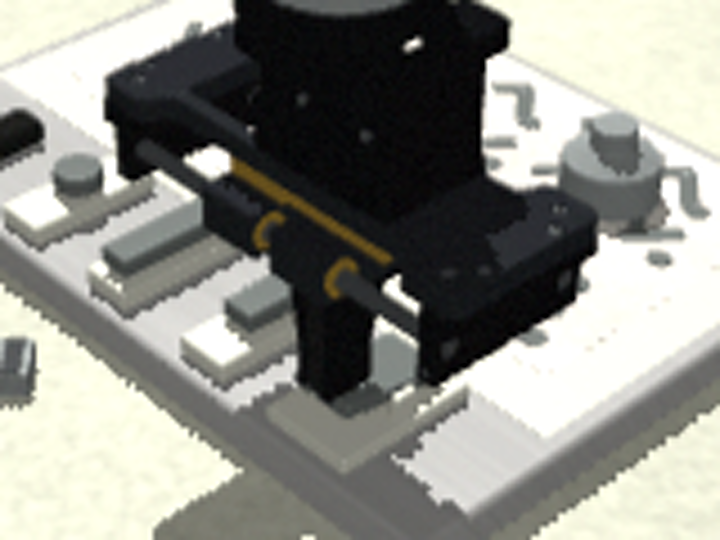

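The tip is at about pixel (334,320), right on the near end and about to touch. Continuing in 2 mm steps while watching the force.

```bash
for i in 1 2 3 4; do python3 -m jog '[[[0,0,0,0.05,0],[0,0,0,0,0]]]' >/dev/null; python3 look.py d$i|head -1; done
```

```text
8.4 [ 0.5287 -0.1839  0.0079] F [ 0.05 -0.26  0.16]
8.85 [ 0.5287 -0.184   0.0059] F [ 0.2  -0.07  0.12]
9.3 [ 0.5287 -0.184   0.0039] F [-0.03 -0.15 -0.21]
9.75 [ 0.5286 -0.1841  0.0023] F [-2.55  0.95  5.44]
```

View pics/d4.png

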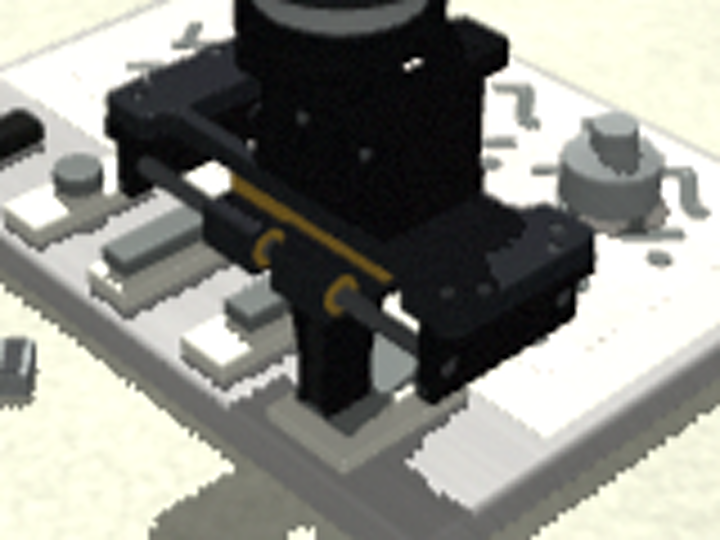

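```bash
for i in 1 2 3 4; do python3 -m jog '[[[0,0,0,0.02,0],[0,0,0,0,0]]]' >/dev/null; python3 look.py e$i|head -1; done
```

```text
10.2 [ 0.5286 -0.184   0.0022] F [-4.16  1.1  10.01]
10.65 [ 0.5287 -0.1841  0.002 ] F [-5.52  1.74 14.75]
11.1 [ 0.5288 -0.1841  0.0019] F [-7.67  2.45 19.28]
11.55 [ 0.5287 -0.1841  0.0017] F [-10.09   2.73  24.35]
```

That is a hard stop, and the reaction leans towards -x, as it should with the near end down. I'll lift off, move over to the long bar, and check the paddle's tilt with the cameras.

```bash
python3 -m jog '[[[0,0,0,-0.5,0],[0,0,0,-0.7,0],[0,-0.1,0.8,0,0],[0,-0.1,0.8,0,0],[0,-0.1,0.8,0,0],[0,-0.17,0.9,0,0],[0,0,0,0,0],[0,0,0,0,0]]]'
cat > tilt.py <<'E'
from h import *
R=np.array([[.979,-.2035],[.2035,.979]]);C=np.array([.6275,-.0292])
for n in("side","top"):
    p,d=eyes.get_image(n);W=world(n,d);q=(W[...,:2]-C)@R
    m=(abs(q[...,0]+.108)<.026)&(abs(q[...,1]+.13)<.014)&(W[...,2]>.034)&(W[...,2]<.06)&(p.max(2)<130)&(d>0)
    if m.sum()>20:
        a=np.polyfit(q[m][:,0]+.108,W[m][:,2],1);print(n,m.sum(),"slope dz/dx",a.round(3))
    if n=="side": cv2.imwrite("pics/f.png",cv2.resize(cv2.convertScaleAbs(p[230:350,260:420,::-1],alpha=1.6),None,fx=4.5,fy=4.5,interpolation=2))
W=world("top",np.load("top0.npz")["d"]);q=(W[...,:2]-C)@R
m=(abs(q[...,0]+.108)<.026)&(abs(q[...,1]+.13)<.014)&(W[...,2]>.034)
print("before",np.polyfit(q[m][:,0]+.108,W[m][:,2],1))
E
python3 tilt.py
```

```text
time: 12.55
position: [0.5209, -0.0515, 0.047]
tool_rot: [-0.316, 3.125, -0.001]
ft_force: [0.3, 0.4, -0.7]
grip_width: 0.003
side 337 slope dz/dx [0.197 0.044]
top 222 slope dz/dx [0.209 0.044]
before [-0.19439428  0.04414336]
```

View pics/f.png

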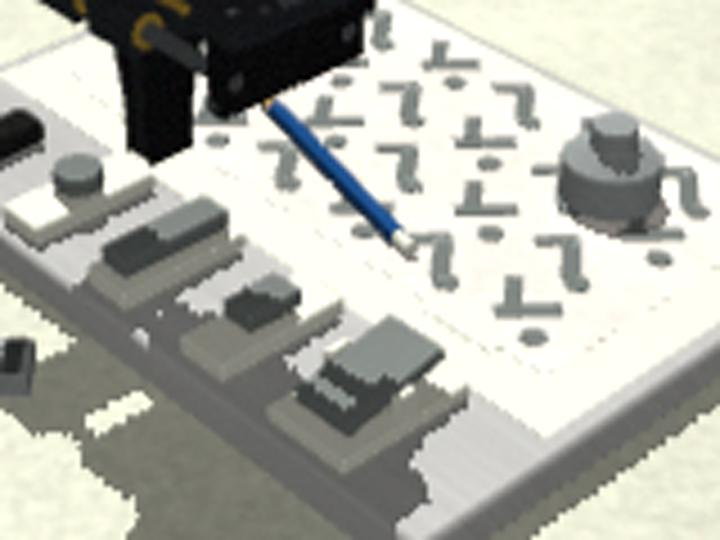

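Paddle slope is now +0.20 from both cameras (it was -0.19), so it is fully over. The fingers hang over the long bar at the right spot. Now I'll press the key.

```bash
python3 -m jog '[[[0,0,0,0.3,0],[0,0,0,0.3,0],[0,0,0,0.25,0],[0,0,0,0,0]]]'|grep -E 'posi|force'; for i in 1 2 3 4; do python3 -m jog '[[[0,0,0,0.06,0],[0,0,0,0,0]]]' >/dev/null; python3 look.py g$i|head -1; done
```

```text
position: [0.5195, -0.0511, 0.0114]
ft_force: [-0.3, -0.1, -0.3]
13.6 [ 0.5209 -0.0509  0.0107] F [0.12 0.11 0.04]
14.05 [ 0.5207 -0.0509  0.008 ] F [0.6  0.07 0.46]
14.5 [ 0.5206 -0.0509  0.0055] F [ 0.33 -0.48  0.39]
14.95 [ 0.5207 -0.051   0.0033] F [-0.63  0.09  2.33]
```

```bash
for i in 1 2 3 4; do python3 -m jog '[[[0,0,0,0.05,0],[0,0,0,0,0]]]' >/dev/null; python3 look.py h$i|head -1; done
```

```text
15.4 [ 0.5207 -0.0509  0.0012] F [-0.88 -0.23  3.74]
15.85 [ 0.5207 -0.051  -0.0008] F [-1.56  0.05  4.96]
16.3 [ 0.5207 -0.0509 -0.0025] F [-2.24 -0.12  6.66]
16.75 [ 0.5208 -0.0509 -0.0028] F [-7.46  0.57 21.18]
```

The stop shows clearly: 6.7 N at full travel, then a sharp rise to 21 N. I'll hold, then lift clear.

```bash
python3 -m jog '[[[0,0,0,0,0],[0,0,0,0,0],[0,0,0,0,0],[0,0,0,-0.3,0],[0,0,0,-0.7,0],[0,0,0,-1,0],[0,0,0,-1,0],[0,0,0,-1,0],[0,0,0,-1,0],[0,0,0,0,0]]]'; python3 -m jog '[[[0,0,1,-0.5,0],[0,0,1,0,0],[0,0,1,0,0],[0,0,1,0,0],[0,0,1,0,0],[0,0,0,0,0],[0,0,0,0,0]]]'
python3 tilt.py; python3 - <<'E'
from h import *
R=np.array([[.979,-.2035],[.2035,.979]]);C=np.array([.6275,-.0292])
p,d=eyes.get_image("top");cv2.imwrite("pics/end.png",p[:,:,::-1]);W=world("top",d);q=(W[...,:2]-C)@R
for n,y in(("round",.065),("long",0),("short",-.065)):
    m=(abs(q[...,0]+.108)<.008)&(abs(q[...,1]-y)<.006);print(n,np.median(W[m][:,2]).round(4))
E
```

```text
time: 18.0
position: [0.5228, -0.051, 0.198]
tool_rot: [-0.316, 3.119, 0.0]
ft_force: [0.3, 0.5, -0.4]
grip_width: 0.003
time: 18.88
position: [0.4803, 0.144, 0.2141]
tool_rot: [0.316, -3.124, 0.002]
ft_force: [-0.4, 0.2, -1.2]
grip_width: 0.006
side 333 slope dz/dx [0.207 0.044]
top 326 slope dz/dx [0.211 0.044]
before [-0.19439428  0.04414336]
round 0.0449
long 0.0452
short 0.0451
```

View pics/end.png

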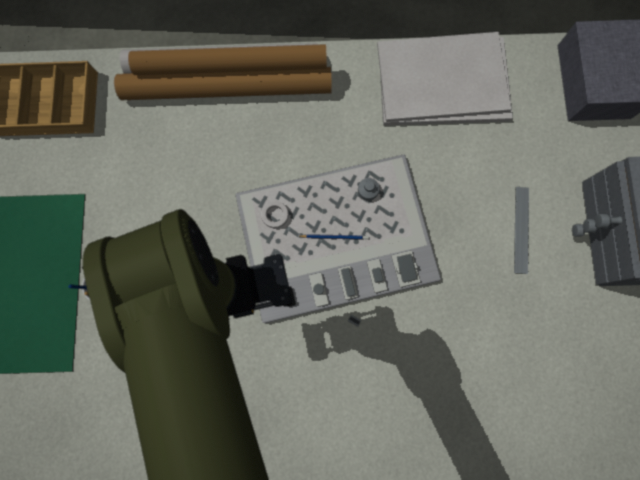

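The top view shows the paddle over (407,268), all three keys up, and the pencil, tape, weight, rule and sharpener where they were. The arm hides the cup and eraser, so I'll compare them numerically in the side view, then hand in.

```bash
python3 - <<'E'
from h import *
p,d=eyes.get_image("side");a=np.load("side0.npz")["p"]
for n,(u0,u1,v0,v1) in dict(cup=(195,240,140,215),eraser=(245,275,250,270),sharp=(255,272,302,322)).items():
    r=p[v0:v1,u0:u1];
    t=a[v0+4:v1-4,u0+4:u1-4];s=cv2.matchTemplate(r,t,cv2.TM_CCOEFF_NORMED);_,mx,_,loc=cv2.minMaxLoc(s);print(n,round(mx,3),"shift px",loc[0]-4,loc[1]-4)
E
```

```text
cup 0.798 shift px 0 0
eraser 1.0 shift px 0 0
sharp 0.351 shift px 0 -1
```

```bash
python3 -c "
from bench import job;print(job.close_job())"
```

```text
the job is handed in; nothing more can be done
None
```

I tipped the paddle switch fully over, then pressed the long bar key to its stop, held it for about half a second or more, let it spring back and drew the hand clear. The job was handed in at about 19 s and gave no verdict.

**Last checks**
- **Paddle:** its slope went from -0.19 to +0.21 rad, seen by both cameras, so it is fully over.
- **Keys:** all three tops read about 45 mm, so they are up again.
- **Forces:** the highest I read were about 26 N on the paddle and 23 N on the key, under the 40 N limit.
- **Loose things:** the eraser shows no shift, and the cup none either, though its match was only 0.80. Pencil, tape, weight, rule and sharpener look unmoved in the top view.

**What failed or disagreed**
- **Tip height:** the real fingertips were about 40 mm higher than the reported TCP height. I found contact by picture and force instead.
- **Paddle force:** I did not see the expected 1–2 N while the paddle tipped; the first clear reading was 5.4 N, near its stop.
- **Sharpener:** the side-view match was unreliable (score 0.35), probably because the arm's shadow fell on it, so its place rests on the top view alone.

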